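# Fish the pigment canister out of its inclined tube

### The job

The brass pigment canister has slid to the bottom of the leaning clear tube. Take the wire hook from its rack, feel for the canister's swinging wire loop without forcing it, draw the canister out with the hook (the fingers must not touch the canister), and set it down gently, upright, wholly on the white ceramic disc. Then unhook it and hang the hook back on its rack, leaving the other things on the table alone.

Things in the scene. Friction and masses are not known exactly. Their poses are not given: they have to be found in the camera images.
- stand: plywood cradle of the tube, fixed: base 230 x 130 x 12 mm, origin on the table under it, its x axis points away from the side to which the tube leans; the tube's lower end sits between two low cheeks, and two posts (156 mm high, 70 mm clear between them) with a cross bar prop it at the sides
- tube: clear acrylic tube fixed in the cradle, leaning 30 degrees from vertical towards the cradle's -x side. Bore 60 mm in diameter (58 mm usable), 170 mm deep, wall 3 mm. Origin: centre of the bore's flat bottom; z runs along the bore out of the mouth; x is square to the bore, in the plane of the lean, on its upper side (x has an upward part; the -x wall is the one the canister lies on); y is level
- tube_mouth (a point): centre of the tube's mouth, 170 mm from the bottom of the bore, about 190 mm above the table
- canister: brass pigment canister with a blue band, 54 mm in diameter, 42 mm high, about 0.2 kg, loose in the tube: it stands on the bottom, lying on the -x wall, axes as the tube's at the start. Origin: centre of its underside, z up its axis. On its lid swings a red wire loop (see loop_pivot)
- hook: wire hook tool, 0.1 kg, hanging upright on the rack, axes as the rack's. Origin: centre of the underside of its square flange (34 x 34 x 5 mm); z up along the wooden handle, 18 x 18 mm, from 5 to 65 mm above the origin. Below it a straight 5 mm steel wire, 150 mm long, with a J at its end (see hook_bend)
- hook_bend (a point): bend at the wire's lower end, on the tool's axis, 150 mm under the tool's origin. From here the wire runs 14 mm to the tool's -x side, then turns up 10 mm to the tip (centre lines; wire 5 mm thick): a J open towards the handle, 9 mm clear inside
- rack: fixed steel rack for the hook: base 150 x 110 mm, a post on the +x side and at the top a level fork (two 6 mm thick prongs, slot 14 mm wide along x, open towards the rack's -x); origin under it on the table
- rack_seat (a point): point on the fork's upper face, 175 mm above the table, on which the hook's flange centre rests; the slot goes 27 mm farther towards +x and is open 30 mm towards -x
- disc: fixed white ceramic disc, 130 mm in diameter, 10 mm thick, origin at the centre of its underside on the table
- ink_bottle: bystander: amber ink bottle, 48 mm in diameter, 85 mm high, loose
- jar_cap: bystander: black jar cap, 52 mm in diameter, 16 mm high, loose
- water_jar: bystander: open glass jar, 84 mm in diameter, 100 mm high, loose
- paint_pot: bystander: white paint pot with red cap, 60 mm in diameter, 60 mm high, loose
- loop_pivot (a point): on the canister's axis, 44 mm above its origin. The loop, a rigid arch of 4 mm wire, 30 mm wide and 32 mm high, swings here about the canister's y axis; its top bar runs along that y, 32 mm from here. It stays where pushed (about 0.2 N at the bar); it starts leaning by an unknown angle up to 29 degrees to the canister's +x or -x side, and can swing 46 degrees each way
Things that resemble listed ones, but are neither listed nor needed, are in the scene too. What is meant by the disc is not green or pink, and is the smaller of those in its own colour.

How it is judged:
By the outcome, as a careful person would: the job done as asked, in the order asked, and still so for the second after the job is handed in, with the robot touching nothing.
It also fails if it takes over 72 s, if anything falls off the work surface, if the arm or the gripper's body presses on something with over 40 N, if the wrist force passes 120 N, or if a joint passes its speed limit or range.

### The arm

A 7-joint arm with a two-finger parallel gripper is mounted at the origin on the work surface. World frame = base frame: x ahead of the robot, y to its left, z up, the work surface at z = 0. Lengths are in m, angles in rad, forces in N, time in s.
With the tool pointing down it reaches from about 0.4 to 0.9 m from the base axis. Payload 5.6 kg.
Tool frame: the origin (TCP) lies at the centre of the arm's flange, where the gripper is bolted on; the fingertips stand 190 mm ahead of it and the grasp point (between the pads) lies manip.grip_depth ahead of it (manip.grip_depth is the distance from the TCP to the grasp point, in m); z points along the fingers, x is the direction in which the jaws open and shut, and the axes are right-handed (so a half turn about z gives the same grasp; the last joint's range is limited). The gripper opens to 92 mm and grips with 3 to 60 N. Pads are 20 mm wide; open, the fingers measure 128 mm over their backs; the gripper's body (75 mm by 189 mm) begins 69 mm behind the grasp point.
Start: joints at [-1.384, 0.468, -0.012, 1.603, 0.006, 1.071, -0.056], TCP at [0.148, 0.633, 0.405] pointing down, gripper open.
Joint ranges: [-2.53, 2.53], [-0.31, 2.02], [-1.57, 1.55], [0.28, 2.44], [-1.29, 4.43], [0.15, 1.84], [-2.92, 2.92]. Speed limits (rad/s): [2.57, 2.57, 3.14, 3.14, 3.14, 3.14, 3.14].

### API

Orientations are given as a rotation vector (axis times angle).
In Python, from cell import manip, optics gives the robot as it stands. The module is installed in compiled form; this text tells all that it offers.
- The arm moves only by the tool jog_arm, never from a script. Its argument "deltas" is a list that holds one entry, the list of rows, each a list of 7 numbers: the shift along the tool's x, y, z as a fraction of full scale, then the turn, a rotation vector about the tool's x, y, z as a fraction of full scale, then the finger opening in mm, from 0 to 91.9. A call has 1 to 12 rows; each row is the pose to reach, as a shift and turn from the pose commanded when the call began, along the tool's axes at that moment, turning the shorter way round; what a row does not reach only later rows make up. Full scale, the value 1, is 0.5 m for a shift and pi rad for a turn. A row lasts 1/8 s, in which the tool goes at most 62.5 mm and 10.7 degrees, less where a joint would pass 70% of its speed; a pose out of reach is approached as far as the arm can. A call with a number of a shift or a turn outside -1 to 1 is refused whole. A call with a gripper value outside its range is refused whole. The fingers move at their own pace and stop on an object; "force" is the grip in N (left out, the last holds). Time passes only in rows, so rows that repeat a pose let the fingers close. It gives the time, the measured TCP pose, the force and the opening at its end, in the units of the state.
- manip.state(): the state, without advancing time (a new reading comes with each control period).
- optics.read_camera(name): name is "scene" or "top" or "wrist"; returns the picture (420x560x3 uint8, red, green, blue); there is no depth.
- optics.calibration(name): a dict with "camera_matrix" (3x3 intrinsics, pixels), "k1" (the pictures are not rectified: a ray, as slopes to the right and down, at radius r is drawn at 1 + k1 r^2 times it, then the intrinsics apply), "world_to_cam" (4x4, takes a point from world to camera coordinates); the wrist camera has in their place "mount" (4x4, takes a point from camera to tool coordinates, whose origin is the TCP and whose axes are the tool frame's). Camera axes: x right, y up, looking along -z (the intrinsics and any distortion apply to the point x, -y, -z); pixel columns grow to the right and rows downward; lengths in m; the calibration is good to about 2 mm. A picture is of the moment at which its call begins: read the wrist's pose just before it. calibration takes no time and is no camera call.
- manip.sign_off(): hands the job in, once; it reports no verdict.
The state is a dict: "clock": time; "qpos": joint angles; "joint_velocities": joint speeds; "tau": joint torques, N m; "tcp_pos": TCP position; "eef_rot": TCP orientation; "wrist_force": force on the tool from outside, world axes, zero at the start; "moment": the same for the moment, N m; "opening": finger opening in m.
Only numpy, scipy, OpenCV 4.12 (cv2) and the standard library are available. Lean on these libraries where they do the work, as an engineer would, in place of code of your own. Each camera call takes 0.05 s, during which the arm holds its last target. There are 200 camera calls.

## Working session

There is one attempt and no reset: what is moved stays moved. The work goes in short steps, Python scripts to look and compute and a tool call to move; the robot and the scene stay as the last step left them, time stands still between calls to the robot, and variables do not carry over. Pictures are saved under pics/ and viewed, about 8 in all and at most 12, crops included, and the job is handed in when it is done.

Besides the shell and the picture viewer there is one more tool, called after ">>>" as a command line: name --argument value ..., lists and objects as JSON in quotes. jog_arm: Moves the arm, as the interface text tells. Shift numbers are shares of 0.5 m and turn numbers shares of pi rad, none past 1 either way. Its arguments: {"type":"object","properties":{"deltas":{"type":"array","items":{"type":"array","items":{"type":"array","items":{"type":"number"}}}},"force":{"type":"number"}},"required":["deltas"]}

```bash
mkdir -p pics; cat > h.py <<'E'
import numpy as np, cv2
from scipy.spatial.transform import Rotation as R
from cell import manip, optics
def T_tool(s=None):
    s=s or manip.state(); T=np.eye(4); T[:3,:3]=R.from_rotvec(s['eef_rot']).as_matrix(); T[:3,3]=s['tcp_pos']; return T
def w2c(name,T=None):
    c=optics.calibration(name)
    if name=='wrist': return np.linalg.inv((T if T is not None else T_tool())@np.array(c['mount'])),c
    return np.array(c['world_to_cam']),c
def ray(name,uv,T=None):
    M,c=w2c(name,T); K=np.array(c['camera_matrix'])
    p=cv2.undistortPoints(np.array([[uv]],float),K,np.array([c['k1'],0,0,0,0.]))[0,0]
    C=np.linalg.inv(M); d=C[:3,:3]@np.array([p[0],-p[1],-1.]); return C[:3,3],d/np.linalg.norm(d)
def onz(name,uv,z,T=None):
    o,d=ray(name,uv,T); return o+d*(z-o[2])/d[2]
def proj(name,P,T=None):
    M,c=w2c(name,T); P=np.atleast_2d(P); q=P@M[:3,:3].T+M[:3,3]; q=q*[1,-1,-1]
    return cv2.projectPoints(q,np.zeros(3),np.zeros(3),np.array(c['camera_matrix']),np.array([c['k1'],0,0,0,0.]))[0][:,0]
def tri(r1,r2):
    (a,d),(b,e)=r1,r2; t=np.linalg.lstsq(np.c_[d,-e],b-a,rcond=None)[0]
    p,q=a+d*t[0],b+e*t[1]; return (p+q)/2,np.linalg.norm(p-q)
def snap(name,f):
    T=T_tool(); im=optics.read_camera(name)[:,:,::-1].copy(); cv2.imwrite(f'pics/{f}.png',im); return im,T
E
python3 - <<'E'
from h import *
print(manip.state(), manip.grip_depth)
a,_=snap('scene','s0'); b,_=snap('top','t0')
for n in('scene','top'):
    C=np.linalg.inv(w2c(n)[0]); print(n,C.round(3),optics.calibration(n)['camera_matrix'],optics.calibration(n)['k1'])
print(optics.calibration('wrist'))
E
```

```text
{'clock': 0.0, 'qpos': array([-1.38399186,  0.46837399, -0.01161749,  1.60361756,  0.0060345 ,
        1.07140474, -0.05626098]), 'joint_velocities': array([ 0.00018363, -0.00177741,  0.00100613,  0.00050923, -0.00080439,
       -0.00083593, -0.00015307]), 'tau': array([-4.83102231e-04, -5.20566630e+01, -1.28736848e-02, -2.43749106e+01,
       -5.66074031e-02,  1.71681127e-02,  1.72733494e-04]), 'tcp_pos': array([0.14804707, 0.63265923, 0.40374465]), 'eef_rot': array([ 2.46052653e+00,  1.95135871e+00, -2.02572739e-03]), 'wrist_force': array([-0.4300765 , -0.58566881, -0.29318581]), 'moment': array([-0.01426941, -0.02685173,  0.04363378]), 'opening': 0.09183425439166329} 0.1714
scene [[-0.489 -0.549  0.678  1.253]
 [ 0.872 -0.292  0.392  0.308]
 [-0.017  0.783  0.622  0.851]
 [ 0.     0.     0.     1.   ]] [[412.07764346   0.         279.39719922]
 [  0.         412.07764346 203.7086858 ]
 [  0.           0.           1.        ]] -0.0733525282290489
top [[-0.022  0.991 -0.134  0.26 ]
 [-1.    -0.024 -0.013 -0.132]
 [-0.016  0.134  0.991  1.809]
 [ 0.     0.     0.     1.   ]] [[543.35492438   0.         275.09679427]
 [  0.         543.35492438 218.82997162]
 [  0.           0.           1.        ]] -0.0857781282759576
{'camera_matrix': array([[320.7610929 ,   0.        , 283.69275897],
       [  0.        , 320.7610929 , 213.92617573],
       [  0.        ,   0.        ,   1.        ]]), 'k1': -0.04920391959624501, 'mount': array([[ 9.99999932e-01, -1.36125674e-04,  3.41299451e-04,
        -6.71801481e-04],
       [-4.68705274e-05, -9.68514345e-01, -2.48957750e-01,
        -7.07122770e-02],
       [ 3.64442955e-04,  2.48957717e-01, -9.68514286e-01,
         2.08947653e-02],
       [ 0.00000000e+00,  0.00000000e+00,  0.00000000e+00,
         1.00000000e+00]])}
```

View pics/s0.png

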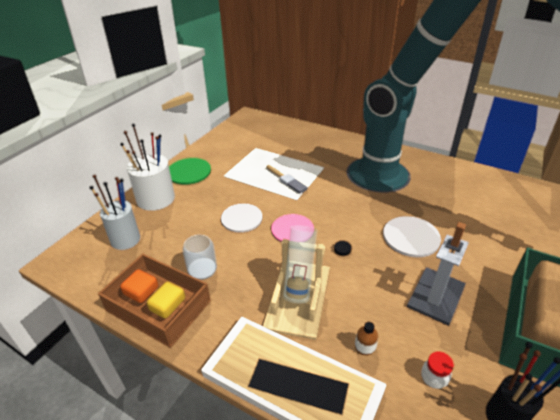

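View pics/t0.png

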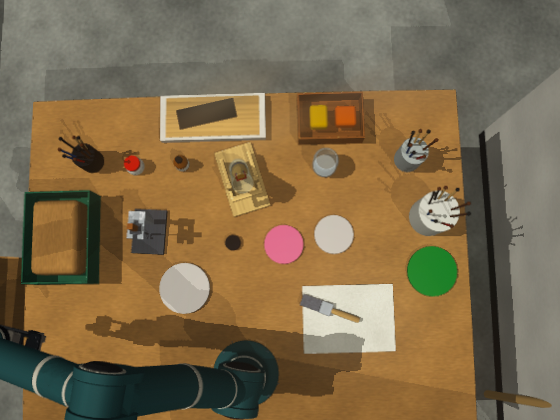

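The scene view shows the tube and cradle at (298,280), the hook rack at (440,280), and white discs at (242,217), small, and (412,237), large. There are also pink (293,228) and green (189,170) discs. The top view has the rack at (148,231), the stand at (242,178), white discs at (334,234), small, and (185,288), large, pink at (284,244) and green at (433,271). My choice for the disc is the smaller white one, at top (334,234). I'll check it with measurements and a close composite.

```bash
python3 - <<'E'
from h import *
a=cv2.imread('pics/s0.png'); b=cv2.imread('pics/t0.png')
hsv=cv2.cvtColor(b,cv2.COLOR_BGR2HSV)
m=cv2.inRange(hsv,(0,0,120),(179,60,255))
m=cv2.morphologyEx(m,cv2.MORPH_OPEN,np.ones((5,5)))
for c in cv2.findContours(m,0,2)[0]:
    if cv2.contourArea(c)<400: continue
    (u,v),ax,an=cv2.fitEllipse(c)
    if v>340 or v<200: continue
    p=onz('top',(u,v),.01); q=onz('top',(u+ax[0]/2,v),.01); print('white',(round(u),round(v)),np.round(ax,1),p.round(3),'diam',round(2*np.linalg.norm(p-q),3))
def crop(im,x,y,w,h): return cv2.resize(im[y:y+h,x:x+w],(400,300),interpolation=cv2.INTER_CUBIC)
o=np.vstack([np.hstack([crop(a,250,215,100,120*100//160+45),crop(a,390,210,100,75)]),np.hstack([crop(b,195,130,100,75),crop(b,105,195,100,75)])])
a1=cv2.resize(a[215:335,240:400],(400,300),interpolation=3)
o[:300,:400]=a1
a1=cv2.resize(a[215:335,380:540],(400,300),interpolation=3); o[:300,400:]=a1
o[300:,:400]=cv2.resize(b[135:225,190:310],(400,300),interpolation=3)
o[300:,400:]=cv2.resize(b[190:280,100:220],(400,300),interpolation=3)
cv2.imwrite('pics/c1.png',o)
E
```

```text
white (352, 319) [85.6 95.7] [ 0.166 -0.353  0.01 ] diam 0.281
white (184, 288) [48.9 50.1] [0.28  0.197 0.01 ] diam 0.163
white (334, 234) [37.6 38.1] [ 0.448 -0.303  0.01 ] diam 0.125
white (433, 213) [30.9 49.8] [ 0.51 -0.64  0.01] diam 0.105
white (557, 241) [114.5 386.3] [ 0.407 -1.058  0.01 ] diam 0.41
```

View pics/c1.png

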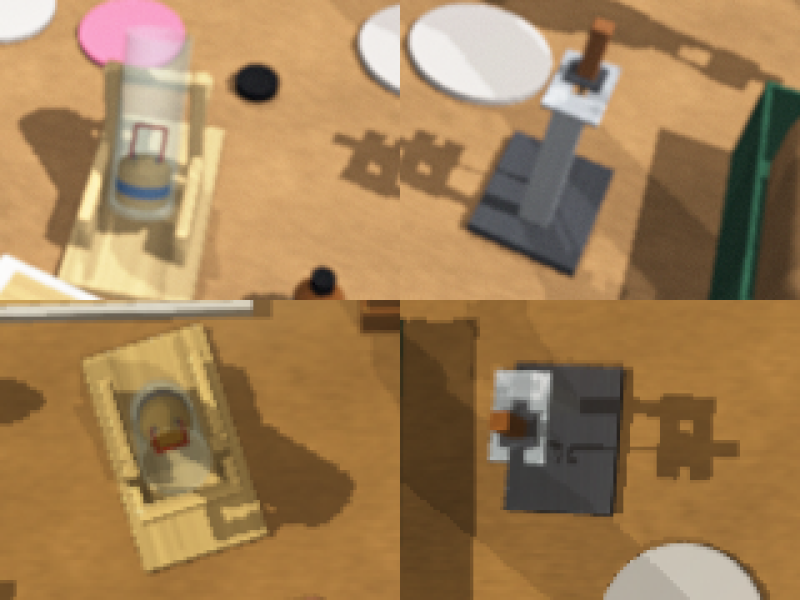

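Shown in the composite:
- **Loop:** red, standing up on the canister at scene crop (150,140).
- **Cradle:** its +x points up-left in the top view.
- **Rack fork:** at top crop (521,417), opening downwards towards the robot.
- **Disc:** the white one at top (334,234) measures about 125–130 mm, so it's the right one. The other white disc is about 163 mm.

Next I'll work out the poses.

```bash
python3 - <<'E'
from h import *
f=lambda c,r:(100+(c-400)*.3,190+(r-300)*.3)   # rack crop -> px
g=lambda c,r:(190+c*.3,135+(r-300)*.3)
P=[onz('top',f(*p),.008) for p in[(510,365),(623,367),(613,514),(505,510)]]
print('rack base',np.round(P,3).tolist(),np.mean(P,0).round(3))
F=[onz('top',f(*p),.175) for p in[(497,370),(552,372),(546,465),(490,461)]]
print('fork',np.round(F,3).tolist()); print('seat',onz('top',f(519,422),.18).round(3))
S=np.array([onz('top',g(*p),.012) for p in[(83,357),(206,324),(269,534),(150,571)]])
print('stand',S.round(3).tolist(),S.mean(0).round(3)); d=(S[0]+S[1]-S[2]-S[3]); print('yaw',np.degrees(np.arctan2(d[1],d[0])),np.linalg.norm(d)/2,np.linalg.norm(S[0]-S[1]))
d=P[0]+P[1]-P[2]-P[3]; print('rack yaw',np.degrees(np.arctan2(d[1],d[0])),np.linalg.norm(d)/2)
h=lambda c,r:(380+(c-400)*.4,215+r*.4)
print('handle top scene-top tri',tri(ray('scene',h(604,22)),ray('top',f(499,421))))
print('fork corners scene',[onz('scene',h(*p),.175).round(3).tolist() for p in[(545,108),(600,123),(620,66),(566,50)]])
T=T_tool(); print(T.round(3))
E
```

```text
rack base [[0.547, 0.371, 0.008], [0.542, 0.255, 0.008], [0.393, 0.265, 0.008], [0.399, 0.375, 0.008]] [0.47  0.317 0.008]
fork [[0.516, 0.337, 0.175], [0.513, 0.285, 0.175], [0.427, 0.29, 0.175], [0.432, 0.342, 0.175]]
seat [0.466 0.314 0.18 ]
stand [[0.737, 0.091, 0.012], [0.768, -0.035, 0.012], [0.549, -0.095, 0.012], [0.515, 0.025, 0.012]] [ 0.642 -0.004  0.012]
yaw 15.946746402237192 0.22971941867075246 0.1302186128744672
rack yaw -2.46318116129495 0.14822298797007827
handle top scene-top tri (array([0.45963999, 0.31780212, 0.24089116]), np.float64(0.004665589049419187))
fork corners scene [[0.52, 0.295, 0.175], [0.516, 0.344, 0.175], [0.431, 0.347, 0.175], [0.432, 0.296, 0.175]]
[[ 0.228  0.974 -0.     0.148]
 [ 0.974 -0.228 -0.002  0.633]
 [-0.002  0.    -1.     0.404]
 [ 0.     0.     0.     1.   ]]
```

```bash
cat >> h.py <<'E'
def goal(p,Rm,T=None):
    T=T if T is not None else T_tool(); d=T[:3,:3].T@(np.array(p)-T[:3,3])/.5; r=R.from_matrix(T[:3,:3].T@Rm).as_rotvec()/np.pi
    print('delta',np.r_[d,r].round(4).tolist())
def down(yaw):  # tool y at heading yaw(deg), tool z down
    c,s=np.cos(np.radians(yaw)),np.sin(np.radians(yaw)); y=np.array([c,s,0]); z=np.array([0,0,-1.]); return np.c_[np.cross(y,z),y,z]
E
python3 -c "
from h import *
goal([.44,.317,.50],down(-2.7))"
```

```text
delta [-0.4819, 0.7124, -0.1914, -0.0, 0.0005, -0.0582]
```

>>> jog_arm --deltas '[[[-0.482,0.712,-0.191,0,0,-0.058,60],[-0.482,0.712,-0.191,0,0,-0.058,60],[-0.482,0.712,-0.191,0,0,-0.058,60],[-0.482,0.712,-0.191,0,0,-0.058,60],[-0.482,0.712,-0.191,0,0,-0.058,60],[-0.482,0.712,-0.191,0,0,-0.058,60],[-0.482,0.712,-0.191,0,0,-0.058,60],[-0.482,0.712,-0.191,0,0,-0.058,60],[-0.482,0.712,-0.191,0,0,-0.058,60],[-0.482,0.712,-0.191,0,0,-0.058,60]]]'

```text
clock: 1.35
tcp_pos: [0.4385, 0.3186, 0.4995]
eef_rot: [-2.27, -2.171, 0.002]
wrist_force: [-0.2, -0.4, 0.3]
opening: 0.06
```

```bash
python3 - <<'E'
from h import *
im,T=snap('wrist','w1'); s=manip.state(); print(s['tcp_pos'],s['clock'],s['qpos'].round(2))
a=-np.radians(2.7); x=np.array([np.cos(a),np.sin(a),0]); y=np.array([-x[1],x[0],0]); c=np.array([.468,.316,0])
for z,hw in((.24,.009),(.18,.017)):
    pts=[c+[0,0,z]+x*i*hw+y*j*hw for i,j in((1,1),(1,-1),(-1,-1),(-1,1))]; print(z,proj('wrist',pts,T).round(0).tolist())
cv2.imwrite('pics/w1b.png',cv2.resize(im,(800,600),interpolation=3))
E
```

```text
[0.43859992 0.31860971 0.49959437] 1.4 [-0.81  0.2   0.14  1.76 -0.03  1.19  0.86]
0.24 [[294.0, 272.0], [272.0, 272.0], [272.0, 251.0], [294.0, 251.0]]
0.18 [[300.0, 254.0], [266.0, 254.0], [266.0, 221.0], [301.0, 221.0]]
```

View pics/w1b.png

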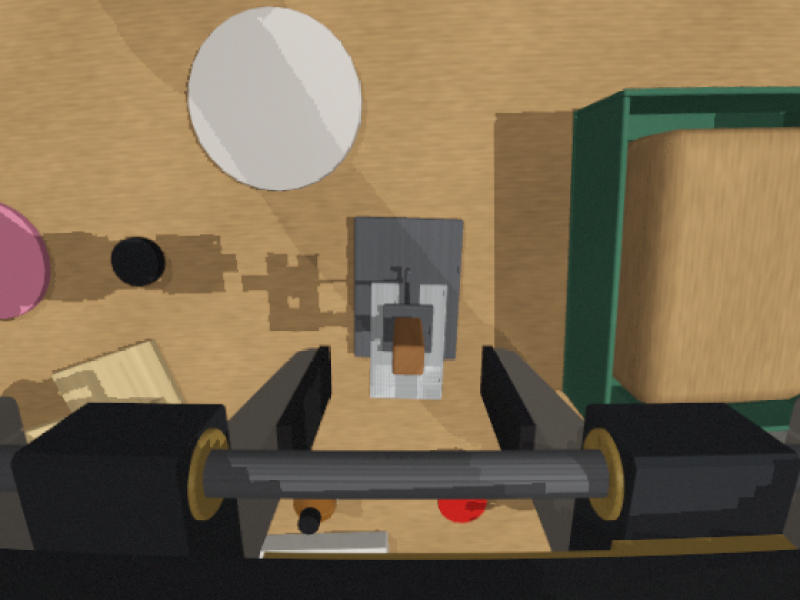

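The wrist view shows the handle top at display (408,360), which is pixel (286,252). The flange is around (407,325) and the fork opens towards the image top, i.e. towards the robot. The J tip shows at (397,270).

```bash
python3 - <<'E'
from h import *
T=T_tool(); k=1/1.4286
print(onz('wrist',(408.5*k,359.5*k),.24,T),'flange',onz('wrist',(408*k,327*k),.18,T))
F=[onz('wrist',(u*k,v*k),.175,T) for u,v in((371,283),(447,285),(441,398),(370,397))]; print(np.round(F,3).tolist())
B=[onz('wrist',(u*k,v*k),.008,T) for u,v in((355,217),(462,220))]; d=B[1]-B[0]; print('yaw',np.degrees(np.arctan2(-d[0],d[1])))
p=onz('wrist',(408.5*k,359.5*k),.24,T); goal([p[0],p[1],.391],down(-2.7))
E
```

```text
[0.45972499 0.31877503 0.24      ] flange [0.45924594 0.31882203 0.18      ]
[[0.429, 0.295, 0.175], [0.432, 0.346, 0.175], [0.515, 0.34, 0.175], [0.512, 0.289, 0.175]]
yaw -4.121160710134698
delta [0.0023, 0.0424, 0.2171, -0.0004, 0.0001, 0.0008]
```

>>> jog_arm --deltas '[[[0.002,0.042,0.05,0,0,0.007,60],[0.002,0.042,0.11,0,0,0.007,60],[0.002,0.042,0.165,0,0,0.007,60],[0.002,0.042,0.217,0,0,0.007,60],[0.002,0.042,0.217,0,0,0.007,60],[0.002,0.042,0.217,0,0,0.007,10],[0.002,0.042,0.217,0,0,0.007,10],[0.002,0.042,0.217,0,0,0.007,10],[0.002,0.042,0.217,0,0,0.007,10],[0.002,0.042,0.217,0,0,0.007,10]]]' --force 40

```text
clock: 2.65
tcp_pos: [0.4609, 0.3173, 0.392]
eef_rot: [-2.297, -2.143, -0.001]
wrist_force: [0.1, -0.1, 0.4]
opening: 0.0176
```

>>> jog_arm --deltas '[[[0,0,-0.008,0,0,0,10],[0,0,-0.016,0,0,0,10],[0,-0.04,-0.016,0,0,0,10],[0,-0.1,-0.016,0,0,0,10],[0,-0.17,-0.016,0,0,0,10],[0,-0.2,-0.05,0,0,0,10],[0,-0.2,-0.15,0,0,0,10],[0,-0.2,-0.25,0,0,0,10],[0,-0.2,-0.25,0,0,0,10]]]'

```text
clock: 3.78
tcp_pos: [0.3603, 0.3244, 0.5204]
eef_rot: [-2.296, -2.143, -0.012]
wrist_force: [-0.5, -0.8, -1.2]
opening: 0.0179
```

```bash
python3 - <<'E'
from h import *
th=np.radians(16); cx=np.array([np.cos(th),np.sin(th),0]); 
a=cv2.imread('pics/s0.png'); b=cv2.imread('pics/t0.png')
for n,im,box in(('scene',a,(280,260,325,310)),('top',b,(225,155,265,200))):
    x0,y0,x1,y1=box; h=cv2.cvtColor(im[y0:y1,x0:x1],cv2.COLOR_BGR2HSV)
    m=cv2.inRange(h,(0,90,50),(9,255,255))|cv2.inRange(h,(170,90,50),(179,255,255))
    ys,xs=np.nonzero(m); print(n,len(xs)); print(np.c_[xs+x0,ys+y0].min(0) if len(xs) else '',np.c_[xs+x0,ys+y0].max(0) if len(xs) else '')
x=np.vstack([cv2.resize(a[225:315,265:345],(400,450),interpolation=3)]); y=cv2.resize(b[150:222,215:279],(400,450),interpolation=3)
cv2.imwrite('pics/c2.png',np.hstack([x,y])); print(manip.state()['tcp_pos'],manip.state()['qpos'].round(2))
E
```

```text
scene 0
 
top 14
[236 174] [245 180]
[0.36029812 0.3244426  0.52044231] [-0.9   0.07  0.11  1.86 -0.01  1.21  0.71]
```

View pics/c2.png

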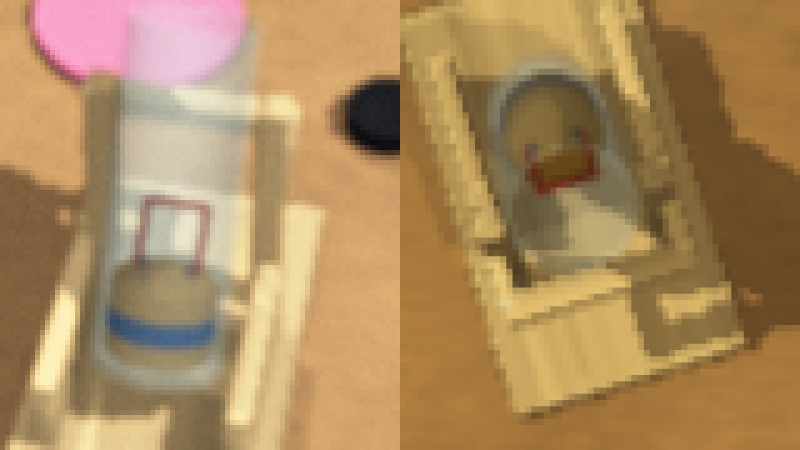

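The crops show the loop bar at scene px about (294.4,265.6)–(307,266.4) with feet at (292.4,277.4) and (304,278.6). In the top view the bar is at about (237.1,180.1)–(246.5,179.1). Next I'll triangulate the loop and the tube geometry.

```bash
python3 - <<'E'
from h import *
s=lambda c,r:(265+c/5-.4,225+r/5-.4); t=lambda c,r:(215+c/6.25-.4,150+r/6.25-.4)
pr={'barL':((147,203),(197,182)),'barR':((210,206),(138,188)),}
# scene left-right vs top: scene right=+y ; top left=+y
B={}
for k,(p,q) in {'bar+y':((210,206),(138,188)),'bar-y':((147,203),(197,182)),'foot+y':((195,268),(130,150)),'foot-y':((137,262),(182,133))}.items():
    P,e=tri(ray('scene',s(*p)),ray('top',t(*q))); B[k]=P; print(k,P.round(4),round(e,4))
P0=np.array([.642,-.004,0]); th=np.radians(16); cx=np.array([np.cos(th),np.sin(th),0]); up=np.array([0,0,1.])
z=-.5*cx+.866*up; x=.866*cx+.5*up; y=np.cross(z,x)
# mouth centre from top rim ellipses in both views: fully from rim extremes
print('z,x,y',z.round(3),x.round(3),y.round(3))
bar=(B['bar+y']+B['bar-y'])/2; ft=(B['foot+y']+B['foot-y'])/2; d=bar-ft
print('bar',bar,'foot',ft,'len',np.linalg.norm(d),'angle to +x',np.degrees(np.arctan2(d@x,d@z)),'width',np.linalg.norm(B['bar+y']-B['bar-y']))
# mouth: z~.190 height; tube at cradle coordinates?
for n,e in(('scene',[s(122,8),s(262,20),]),): pass
c=ft; bot=ft-.044*z+.002*x; print('bottom est',bot, 'mouth est',bot+.17*z, 'rel stand', (bot-P0)@cx,(bot-P0)@y)
for n in('scene','top'):
    print(n,'mouth',proj(n,bot+.17*z).round(1),'bottom',proj(n,bot).round(1))
    M=bot+.17*z; a=np.linspace(0,2*np.pi,8,endpoint=False); print(proj(n,[M+.033*(np.cos(i)*x+np.sin(i)*y) for i in a]).round(1).tolist())
E
```

```text
bar+y [0.6196 0.012  0.1018] 0.0041
bar-y [ 0.6244 -0.0189  0.0927] 0.0015
foot+y [0.6439 0.017  0.0832] 0.0031
foot-y [ 0.6527 -0.0102  0.0817] 0.0027
z,x,y [-0.481 -0.138  0.866] [0.832 0.239 0.5  ] [-0.276  0.961  0.   ]
bar [ 0.62195975 -0.00346251  0.09723061] foot [0.64829804 0.00340162 0.08245187] len 0.03097148452283375 angle to +x -31.491291024350968 width 0.032619028811805645
bottom est [0.67111071 0.00994304 0.04534787] mouth est [ 0.58940346 -0.01348613  0.19256787] rel stand 0.03182623095508852 0.005378676827280859
scene mouth [[302.7 227.7]] bottom [[295.1 294.7]]
[[300.5, 230.5], [311.0, 231.1], [316.4, 229.7], [313.6, 227.2], [304.8, 225.2], [294.8, 224.6], [289.2, 225.8], [291.4, 228.2]]
top mouth [[242.  183.4]] bottom [[238.  168.2]]
[[238.9, 173.4], [232.4, 178.6], [231.6, 186.6], [236.9, 192.6], [245.1, 193.2], [251.5, 188.1], [252.4, 180.2], [247.2, 174.1]]
```

```bash
cat >> h.py <<'E'
th=np.radians(16); CX=np.array([np.cos(th),np.sin(th),0]); UP=np.array([0,0,1.])
TZ=-.5*CX+.866*UP; TX=.866*CX+.5*UP; TY=np.cross(TZ,TX); RT=np.c_[TY,TX,-TZ]
BOT=np.array([.67111,.00994,.04535])-.0027*TY
E
python3 -c "
from h import *
goal(T_tool()[:3,3]+[0,0,.1],RT); goal(BOT+.6*TZ,RT); print(BOT+.6*TZ)"
```

```text
delta [0.0012, 0.0009, -0.2, -0.1632, 0.0273, -0.1086]
delta [-0.7939, 0.1015, -0.0935, -0.1632, 0.0273, -0.1086]
[ 0.38347568 -0.0753465   0.56495   ]
```

>>> jog_arm --deltas '[[[-0.05,0.02,-0.09,-0.04,0.007,-0.027,10],[-0.1,0.04,-0.15,-0.08,0.014,-0.054,10],[-0.2,0.06,-0.15,-0.12,0.02,-0.08,10],[-0.3,0.08,-0.14,-0.1632,0.0273,-0.1086,10],[-0.4,0.1,-0.13,-0.1632,0.0273,-0.1086,10],[-0.5,0.1,-0.12,-0.1632,0.0273,-0.1086,10],[-0.6,0.1,-0.11,-0.1632,0.0273,-0.1086,10],[-0.7,0.1015,-0.1,-0.1632,0.0273,-0.1086,10],[-0.77,0.1015,-0.0935,-0.1632,0.0273,-0.1086,10],[-0.794,0.1015,-0.0935,-0.1632,0.0273,-0.1086,10],[-0.794,0.1015,-0.0935,-0.1632,0.0273,-0.1086,10],[-0.794,0.1015,-0.0935,-0.1632,0.0273,-0.1086,10]]]'

```text
clock: 5.28
tcp_pos: [0.3842, -0.0735, 0.5631]
eef_rot: [1.663, 2.215, 0.582]
wrist_force: [-0.1, 1.0, -0.2]
opening: 0.0176
```

```bash
python3 - <<'E'
from h import *
im,T=snap('wrist','w2'); s=manip.state(); print(s['tcp_pos'],s['clock'],s['qpos'].round(2),s['wrist_force'])
print('bend,tip pred',proj('wrist',[(T@[0,-.001,.367,1])[:3],(T@[0,-.015,.357,1])[:3]],T).round(1))
M=BOT+.17*TZ; print('mouth',proj('wrist',[M]+[M+.033*(np.cos(i)*TX+np.sin(i)*TY) for i in np.arange(4)*np.pi/2],T).round(1).tolist())
print('rot err',R.from_matrix(RT.T@T[:3,:3]).magnitude())
cv2.imwrite('pics/w2b.png',cv2.resize(im,(800,600),interpolation=3))
E
```

```text
[ 0.38423716 -0.07360306  0.56321694] 5.325 [-0.26 -0.3   0.35  2.1  -0.11  0.83  2.  ] [ 0.32306195  0.79394813 -0.18217077]
bend,tip pred [[283.9 197.4]
 [283.9 186.3]]
mouth [[283.4, 190.9], [283.3, 215.7], [309.0, 191.0], [283.5, 165.2], [257.8, 190.8]]
rot err 0.008546559873456695
```

View pics/w2b.png

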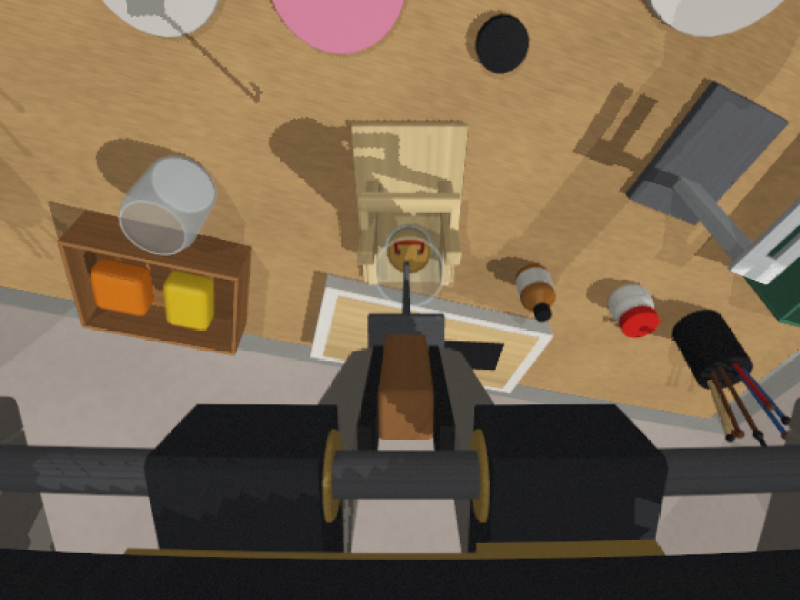

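This shows the hook wire running down to the mouth ring at about display (408,265), with the loop's red bar at about (408,242) inside. Joint 2 is near its limit, at -0.30 against -0.31. So I'll draw along the tube only until the bend clears the mouth, then swing the hook upright. Next is a close crop for relative alignment.

```bash
python3 - <<'E'
import cv2
im=cv2.imread('pics/w2.png'); cv2.imwrite('pics/c3.png',cv2.resize(im[145:235,235:335],(800,720)[:2],interpolation=3)[:600])
E
```

```text
(no output)
```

View pics/c3.png

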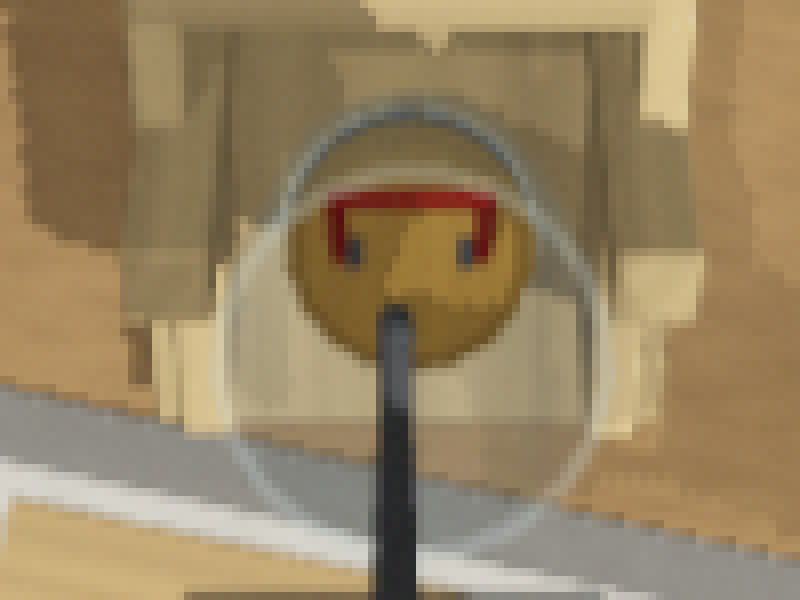

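The mouth ring is centred at crop (414,360), which is px (286.75,190). The J tip's end is at (397,312), px (284.6,184). The loop bar is at (412,200), px (286.5,170), with its lugs at (350,250) and (465,250), so the loop leans to the lower wall (-x). I'll correct the lateral offset and work out the descent.

```bash
cat >> h.py <<'E'
BOT2=BOT+.0042*TY-.0012*TX
HB=np.array([.0005,-.002,.367])
def tcp_for(xs,zb,yb=0): return BOT2+TX*xs+TY*yb+TZ*zb-RT@HB
def tube(s=None):
    T=T_tool(s); b=T[:3,:3]@HB+T[:3,3]-BOT2; return np.array([b@TX,b@TY,b@TZ])*1000
E
python3 - <<'E'
from h import *
T=T_tool(); piv=BOT2-.002*TX+.044*TZ
print('lugs pred',proj('wrist',[piv-.015*TY,piv+.015*TY],T).round(1).tolist(),'meas',[(235+350/8,145+250/8),(235+465/8,145+250/8)])
for a in (-35,-29,-25,-20,-10): print(a,proj('wrist',piv+.032*(np.sin(np.radians(a))*TX+np.cos(np.radians(a))*TZ),T).round(1))
print('bend in tube mm',tube())
for xs,zb in((.005,.2),(.005,.085),(.005,.055),(-.0105,.055)): print(xs,zb); goal(tcp_for(xs,zb),RT)
E
```

```text
lugs pred [[277.3, 175.9], [295.2, 176.0]] meas [(278.75, 176.25), (293.125, 176.25)]
-35 [[286.4 166.4]]
-29 [[286.4 168.4]]
-25 [[286.4 169.7]]
-20 [[286.4 171.4]]
-10 [[286.4 175. ]]
bend in tube mm [ -3.13644094  -3.13175452 230.8968293 ]
0.005 0.2
delta [0.0046, 0.0117, 0.0617, -0.0022, 0.0008, 0.0014]
0.005 0.085
delta [0.0051, 0.0133, 0.2917, -0.0022, 0.0008, 0.0014]
0.005 0.055
delta [0.0053, 0.0137, 0.3517, -0.0022, 0.0008, 0.0014]
-0.0105 0.055
delta [0.0054, -0.0173, 0.3519, -0.0022, 0.0008, 0.0014]
```

>>> jog_arm --deltas '[[[0.005,0.012,0.0,-0.002,0.001,0.001,10],[0.005,0.012,0.06,-0.002,0.001,0.001,10],[0.005,0.012,0.11,-0.002,0.001,0.001,10],[0.005,0.013,0.16,-0.002,0.001,0.001,10],[0.005,0.013,0.21,-0.002,0.001,0.001,10],[0.005,0.013,0.25,-0.002,0.001,0.001,10],[0.005,0.013,0.28,-0.002,0.001,0.001,10],[0.005,0.013,0.28,-0.002,0.001,0.001,10],[0.005,0.013,0.28,-0.002,0.001,0.001,10]]]'

```text
clock: 6.45
tcp_pos: [0.4557, -0.0526, 0.4455]
eef_rot: [1.666, 2.207, 0.592]
wrist_force: [-0.8, 0.1, -0.5]
opening: 0.0178
```

```bash
python3 - <<'E'
from h import *
s=manip.state(); print('bend in tube mm',tube(s),s['wrist_force'],s['qpos'].round(2))
for xs,zb in((.005,.055),(-.0085,.055)): goal(tcp_for(xs,zb),RT)
a,_=snap('scene','s3'); im,T=snap('wrist','w3')
print(proj('scene',[BOT2+.073*TZ-.015*TX, BOT2+.09*TZ+.005*TX]))
x=cv2.resize(a[225:315,265:345],(400,450),interpolation=3); y=cv2.resize(im[145:235,245:325],(400,450),interpolation=3)
cv2.imwrite('pics/c4.png',np.hstack([x,y]))
E
```

```text
bend in tube mm [ 5.26465768 -2.10777604 91.63469328] [-0.80294518  0.08324606 -0.46779734] [-0.35 -0.03  0.45  2.18 -0.35  0.52  2.21]
delta [0.0036, -0.0001, 0.0733, 0.0002, 0.0003, -0.0004]
delta [0.0036, -0.0271, 0.0733, 0.0002, 0.0003, -0.0004]
[[300.00865062 264.73718102]
 [299.45688087 260.3130589 ]]
```

View pics/c4.png

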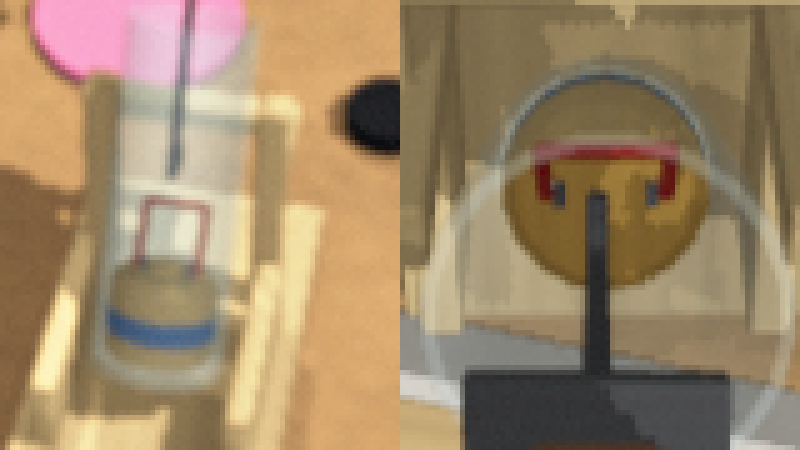

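The hook hangs centred above the loop. In the right crop the J tip is at (597,192), clear of the bar at (607,152). I'll descend slowly beside the bar.

>>> jog_arm --deltas '[[[0.004,0,0.02,0,0,0,10],[0.004,0,0.045,0,0,0,10],[0.004,0,0.065,0,0,0,10],[0.004,0,0.073,0,0,0,10],[0.004,0,0.073,0,0,0,10]]]'

```text
clock: 7.18
tcp_pos: [0.4726, -0.046, 0.4131]
eef_rot: [1.667, 2.207, 0.591]
wrist_force: [-0.0, -0.5, -0.8]
opening: 0.0176
```

```bash
python3 - <<'E'
from h import *
s=manip.state(); print('bend in tube mm',tube(s),s['wrist_force'])
for xs,zb in((-.0085,.055),(-.0085,.075)): goal(tcp_for(xs,zb),RT)
E
```

```text
bend in tube mm [ 4.21093091 -0.46372449 54.61407311] [-0.00612611 -0.46770236 -0.77792167]
delta [0.0001, -0.0259, -0.0007, -0.0002, 0.0004, -0.0006]
delta [0.0, -0.0259, -0.0407, -0.0002, 0.0004, -0.0006]
```

>>> jog_arm --deltas '[[[0,-0.006,0,0,0,0,10],[0,-0.012,0,0,0,0,10],[0,-0.018,0,0,0,0,10],[0,-0.024,0,0,0,0,10],[0,-0.024,0,0,0,0,10]]]'

```text
clock: 7.8
tcp_pos: [0.4623, -0.049, 0.4073]
eef_rot: [1.667, 2.207, 0.591]
wrist_force: [-0.1, 0.7, -0.7]
opening: 0.0177
```

```bash
python3 - <<'E'
from h import *
s=manip.state(); print('bend in tube mm',tube(s),s['wrist_force'])
a,_=snap('scene','s4'); im,T=snap('wrist','w4')
x=cv2.resize(a[225:315,265:345],(400,450),interpolation=3); y=cv2.resize(im[145:235,245:325],(400,450),interpolation=3)
cv2.imwrite('pics/c5.png',np.hstack([x,y]))
E
```

```text
bend in tube mm [-7.82180444 -0.50687979 54.90896754] [-0.09027681  0.7143635  -0.67971333]
```

View pics/c5.png

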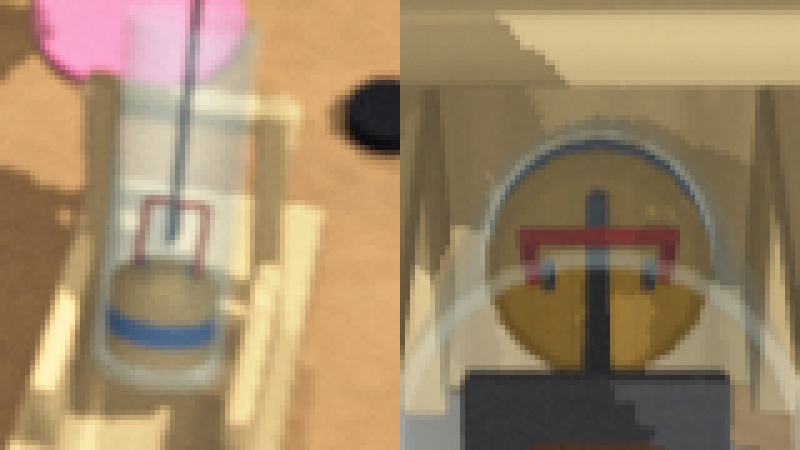

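The J tip shows beyond the bar at crop (597,195), with the bar at (597,237) over the J's bottom wire. It's through the loop. I'll raise gently and check the weight.

>>> jog_arm --deltas '[[[0,0,-0.01,0,0,0,10],[0,0,-0.02,0,0,0,10],[0,0.004,-0.028,0,0,0,10],[0,0.01,-0.036,0,0,0,10],[0,0.016,-0.046,0,0,0,10],[0,0.02,-0.056,0,0,0,10],[0,0.022,-0.066,0,0,0,10],[0,0.022,-0.08,0,0,0,10],[0,0.022,-0.1,0,0,0,10],[0,0.022,-0.1,0,0,0,10]]]'

```text
clock: 9.15
tcp_pos: [0.4475, -0.0534, 0.4571]
eef_rot: [1.666, 2.205, 0.593]
wrist_force: [0.2, 0.1, -1.7]
opening: 0.0178
```

```bash
python3 - <<'E'
from h import *
s=manip.state(); print('bend in tube mm',tube(s),s['wrist_force'],s['qpos'].round(2))
a,_=snap('scene','s5')
h=cv2.cvtColor(a[225:315,265:345],cv2.COLOR_BGR2HSV); m=cv2.inRange(h,(100,100,40),(125,255,255)); ys,xs=np.nonzero(m); print('blue band',len(xs),xs.mean()+265,ys.mean()+225)
print('band expected unlifted',proj('scene',BOT2+.02*TZ+.0*TX),'lifted',proj('scene',BOT2+.045*TZ))
for zb in(.17,): goal(tcp_for(.003,zb),RT)
# then upright about bend at zb=.30 & final
yaw=16
for zb,xs in((.19,.003),(.26,-.0),(.31,-.02)):
    b=BOT2+TX*xs+TZ*zb; D=down(yaw); p=b-D@HB; print(zb,b.round(3),p.round(3)); goal(p,D)
E
```

```text
bend in tube mm [  4.55117179  -0.7704873  105.80712863] [ 0.15670443  0.14483942 -1.74552568] [-0.35 -0.06  0.44  2.18 -0.31  0.55  2.17]
blue band 49 297.55102040816325 277.40816326530614
band expected unlifted [[296.68758041 287.02799205]] lifted [[297.78700958 277.37456048]]
delta [0.0002, -0.0013, -0.1291, 0.0005, 0.0004, -0.0007]
0.19 [ 0.581 -0.014  0.211] [ 0.583 -0.014  0.578]
delta [0.0011, 0.3651, -0.0682, 0.1671, 0.0002, -0.0007]
0.26 [ 0.545 -0.025  0.27 ] [ 0.547 -0.025  0.637]
delta [0.0009, 0.3593, -0.2082, 0.1671, 0.0002, -0.0007]
0.31 [ 0.504 -0.036  0.303] [ 0.506 -0.036  0.67 ]
delta [0.0007, 0.3195, -0.3083, 0.1671, 0.0002, -0.0007]
```

The blue band has moved up to (297.6,277.4), as expected for a lifted canister, so it's on the hook. Next I'll draw it out and swing the hook upright once the bend has passed the mouth.

```bash
python3 - <<'E'
from h import *
for zb,t in((.17,30),(.185,28),(.2,24),(.215,20),(.23,16),(.245,12),(.26,8),(.28,4),(.30,0),(.32,0)):
    D=RT@R.from_euler('x',np.radians(30-t)).as_matrix(); b=BOT2+TX*.003+TZ*zb; p=b-D@HB; print(zb,t,p.round(3),end=' '); goal(p,D)
E
```

```text
0.17 30 [ 0.416 -0.062  0.512] delta [0.0002, -0.0013, -0.1291, 0.0005, 0.0004, -0.0007]
0.185 28 [ 0.419 -0.061  0.531] delta [0.0003, 0.0244, -0.1585, 0.0116, 0.0004, -0.0007]
0.2 24 [ 0.434 -0.057  0.556] delta [0.0003, 0.0755, -0.1845, 0.0338, 0.0004, -0.0007]
0.215 20 [ 0.45  -0.052  0.578] delta [0.0004, 0.1262, -0.207, 0.056, 0.0004, -0.0007]
0.23 16 [ 0.466 -0.048  0.599] delta [0.0005, 0.1763, -0.226, 0.0783, 0.0003, -0.0007]
0.245 12 [ 0.483 -0.043  0.618] delta [0.0006, 0.2255, -0.2416, 0.1005, 0.0003, -0.0007]
0.26 8 [ 0.5   -0.038  0.635] delta [0.0006, 0.2736, -0.2537, 0.1227, 0.0003, -0.0007]
0.28 4 [ 0.515 -0.034  0.655] delta [0.0007, 0.3203, -0.2726, 0.1449, 0.0003, -0.0007]
0.3 0 [ 0.53  -0.029  0.673] delta [0.0008, 0.3654, -0.2882, 0.1671, 0.0002, -0.0007]
0.32 0 [ 0.52  -0.032  0.69 ] delta [0.0007, 0.3655, -0.3282, 0.1671, 0.0002, -0.0007]
```

>>> jog_arm --deltas '[[[0,-0.001,-0.03,0,0,0,10],[0,-0.001,-0.065,0,0,0,10],[0,-0.001,-0.1,0,0,0,10],[0,-0.001,-0.13,0,0,0,10],[0,0.024,-0.158,0.012,0,0,10],[0,0.05,-0.172,0.0225,0,0,10],[0,0.0755,-0.1845,0.034,0,0,10],[0,0.101,-0.196,0.045,0,0,10],[0,0.126,-0.207,0.056,0,0,10],[0,0.151,-0.2165,0.067,0,0,10],[0,0.176,-0.226,0.078,0,0,10],[0,0.176,-0.226,0.078,0,0,10]]]'

```text
clock: 10.7
tcp_pos: [0.4672, -0.0475, 0.5984]
eef_rot: [1.78, 2.358, 0.331]
wrist_force: [0.3, 0.1, -2.1]
opening: 0.0183
```

```bash
python3 - <<'E'
from h import *
s=manip.state(); print('bend in tube mm',tube(s),s['wrist_force'],s['qpos'].round(2))
for zb,t in((.235,13),(.245,11),(.255,9),(.265,7),(.275,5),(.285,3),(.295,1),(.305,0),(.315,0),(.325,0)):
    D=RT@R.from_euler('x',np.radians(30-t)).as_matrix(); b=BOT2+TX*.003+TZ*zb; p=b-D@HB; goal(p,D)
E
```

```text
bend in tube mm [  3.71712452  -0.36446342 229.22560822] [ 0.30389519  0.14781588 -2.10137295] [-0.31 -0.08  0.34  1.85 -0.06  1.11  1.91]
delta [0.0, 0.0345, -0.0096, 0.0168, 0.0003, -0.0005]
delta [0.0001, 0.0553, -0.0271, 0.0279, 0.0003, -0.0005]
delta [0.0001, 0.0759, -0.0436, 0.039, 0.0003, -0.0005]
delta [0.0001, 0.0964, -0.0593, 0.0501, 0.0003, -0.0005]
delta [0.0001, 0.1168, -0.0741, 0.0612, 0.0003, -0.0005]
delta [0.0001, 0.137, -0.0881, 0.0724, 0.0003, -0.0005]
delta [0.0001, 0.157, -0.1011, 0.0835, 0.0003, -0.0005]
delta [0.0001, 0.1645, -0.1171, 0.089, 0.0002, -0.0005]
delta [0.0001, 0.1596, -0.1365, 0.089, 0.0002, -0.0005]
delta [0.0001, 0.1548, -0.1559, 0.089, 0.0002, -0.0005]
```

>>> jog_arm --deltas '[[[0,0.0345,-0.01,0.017,0,0,10],[0,0.055,-0.027,0.028,0,0,10],[0,0.076,-0.0435,0.039,0,0,10],[0,0.096,-0.059,0.05,0,0,10],[0,0.117,-0.074,0.061,0,0,10],[0,0.137,-0.088,0.072,0,0,10],[0,0.157,-0.101,0.0835,0,0,10],[0,0.1645,-0.117,0.089,0,0,10],[0,0.16,-0.1365,0.089,0,0,10],[0,0.155,-0.156,0.089,0,0,10],[0,0.155,-0.156,0.089,0,0,10]]]'

```text
clock: 12.08
tcp_pos: [0.5168, -0.0339, 0.6955]
eef_rot: [1.894, 2.506, 0.001]
wrist_force: [-0.5, -0.0, -3.1]
opening: 0.0175
```

```bash
python3 - <<'E'
from h import *
s=manip.state(); T=T_tool(s); b=T[:3,:3]@HB+T[:3,3]; print('tube mm',tube(s),'bend',b,s['wrist_force'],s['qpos'].round(2))
a,_=snap('scene','s6'); im,_=snap('wrist','w6'); u=proj('scene',b)[0]; print(u)
x0,y0=int(max(0,min(460,u[0]-50))),int(max(0,min(320,u[1]-30)))
cv2.imwrite('pics/c6.png',np.hstack([cv2.resize(a[y0:y0+100,x0:x0+100],(400,400),interpolation=3),cv2.resize(im[120:260,220:360],(400,400),interpolation=3)])); print(x0,y0)
D=down(16); d=np.array([.448,-.303,0]); 
for z in (.37,.086): goal(d+[0,0,z]-D@HB,D)
E
```

```text
tube mm [  2.50131821  -0.64031861 326.24510409] bend [ 0.51514608 -0.03388771  0.32854141] [-0.50603101 -0.03860499 -3.14187657] [-0.33  0.07  0.36  1.48 -0.03  1.59  1.88]
[310.27546502 162.60749988]
260 132
delta [-0.4817, -0.2765, -0.085, -0.0004, -0.0001, -0.0008]
delta [-0.4818, -0.2759, 0.483, -0.0004, -0.0001, -0.0008]
```

View pics/c6.png

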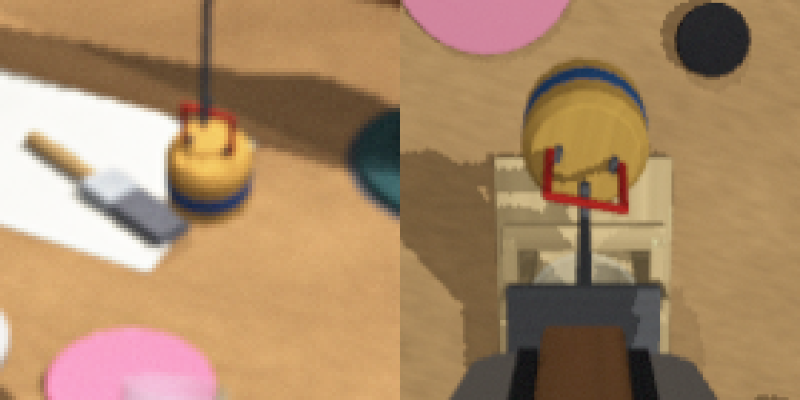

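The canister hangs free on the hook with its bar in the J: scene crop (205,115), wrist crop (585,195). It's clear of the tube. I'll carry it over to the disc smoothly.

>>> jog_arm --deltas '[[[-0.015,-0.009,0,0,0,0,10],[-0.05,-0.029,0,0,0,0,10],[-0.1,-0.058,0,0,0,0,10],[-0.16,-0.092,0.02,0,0,0,10],[-0.22,-0.127,0.04,0,0,0,10],[-0.28,-0.161,0.08,0,0,0,10],[-0.34,-0.195,0.12,0,0,0,10],[-0.395,-0.227,0.17,0,0,0,10],[-0.44,-0.252,0.22,0,0,0,10],[-0.468,-0.268,0.27,0,0,0,10],[-0.48,-0.275,0.31,0,0,0,10],[-0.482,-0.276,0.34,0,0,0,10]]]'

```text
clock: 13.68
tcp_pos: [0.45, -0.3037, 0.5233]
eef_rot: [-1.894, -2.504, 0.003]
wrist_force: [-0.3, 0.7, -3.4]
opening: 0.0179
```

>>> jog_arm --deltas '[[[0,0,0.02,0,0,0,10],[0,0,0.04,0,0,0,10],[0,0,0.06,0,0,0,10],[0,0,0.07,0,0,0,10],[0,0,0.07,0,0,0,10],[0,0,0.07,0,0,0,10],[0,0,0.07,0,0,0,10],[0,0,0.07,0,0,0,10],[0,0,0.07,0,0,0,10],[0,0,0.07,0,0,0,10],[0,0,0.07,0,0,0,10],[0,0,0.07,0,0,0,10]]]'

```text
clock: 15.18
tcp_pos: [0.4506, -0.3029, 0.4895]
eef_rot: [-1.893, -2.506, 0.002]
wrist_force: [-0.1, 0.3, -3.2]
opening: 0.0177
```

```bash
python3 - <<'E'
from h import *
s=manip.state(); T=T_tool(s); b=T[:3,:3]@HB+T[:3,3]; print('bend',b,s['wrist_force'],s['clock'])
a,_=snap('scene','s7'); im,_=snap('wrist','w7'); u=proj('scene',b)[0]; print(u)
x0,y0=int(u[0]-40),int(u[1]-25)
cv2.imwrite('pics/c7.png',np.hstack([cv2.resize(a[y0:y0+80,x0:x0+80],(400,400),interpolation=3),cv2.resize(im[60:260,180:380],(400,400),interpolation=3)])); print(x0,y0)
print('disc centre wrist',proj('wrist',[.448,-.303,.01],T))
hsv=cv2.cvtColor(im,cv2.COLOR_BGR2HSV)
E
```

```text
bend [ 0.4480935  -0.3031014   0.12245972] [-0.12484748  0.32226186 -3.21554256] 15.175
[237.3251037  187.13375632]
197 162
disc centre wrist [[284.28154485 181.07559219]]
```

View pics/c7.png

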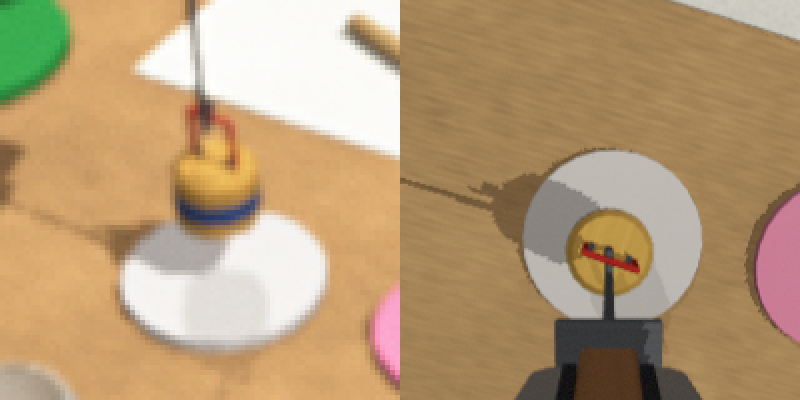

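The disc is at wrist crop (612,237) and the canister hangs over it at (610,252), well inside the rim and upright. The bar is turned about 15° in the J, which is harmless. I'll lower it gently.

>>> jog_arm --deltas '[[[0.003,-0.004,0.02,0,0,0,10],[0.003,-0.004,0.04,0,0,0,10],[0.003,-0.004,0.056,0,0,0,10],[0.003,-0.004,0.064,0,0,0,10],[0.003,-0.004,0.069,0,0,0,10],[0.003,-0.004,0.073,0,0,0,10],[0.003,-0.004,0.077,0,0,0,10],[0.003,-0.004,0.08,0,0,0,10],[0.003,-0.004,0.083,0,0,0,10],[0.003,-0.004,0.086,0,0,0,10],[0.003,-0.004,0.089,0,0,0,10],[0.003,-0.004,0.089,0,0,0,10]]]'

```text
clock: 16.77
tcp_pos: [0.4483, -0.302, 0.4449]
eef_rot: [-1.893, -2.506, 0.002]
wrist_force: [0.2, 0.1, -0.8]
opening: 0.0176
```

```bash
python3 - <<'E'
from h import *
s=manip.state(); T=T_tool(s); print('bend',T[:3,:3]@HB+T[:3,3],s['wrist_force'],s['clock'])
a,_=snap('scene','s8'); h=cv2.cvtColor(a[150:280,190:300],cv2.COLOR_BGR2HSV)
m=cv2.inRange(h,(100,100,40),(125,255,255)); ys,xs=np.nonzero(m); print('band',xs.min()+190,xs.max()+190,ys.min()+150,ys.max()+150)
print(proj('scene',[[.448,-.303,.01+.02]]))
E
```

```text
bend [ 0.44577595 -0.30216753  0.07790306] [ 0.24596675  0.14653253 -0.83456913] 16.775
band 235 246 214 216
[[239.73371201 210.8720928 ]]
```

>>> jog_arm --deltas '[[[0,0,0.006,0,0,0,10],[0,0,0.014,0,0,0,10],[0,0,0.022,0,0,0,10],[0,0,0.029,0,0,0,10],[0,0,0.029,0,0,0,10]]]'

```text
clock: 17.45
tcp_pos: [0.4482, -0.3019, 0.4301]
eef_rot: [-1.893, -2.506, 0.002]
wrist_force: [-0.1, 0.0, -1.6]
opening: 0.0178
```

```bash
python3 - <<'E'
from h import *
s=manip.state(); T=T_tool(s); b=T[:3,:3]@HB+T[:3,3]; print('bend',b,s['wrist_force'],s['clock'])
a,_=snap('scene','s9'); im,_=snap('wrist','w9')
def red(im,box):
    x0,y0,x1,y1=box; c=im[y0:y1,x0:x1].astype(int); m=(c[:,:,2]>90)&(c[:,:,2]>2.2*c[:,:,1])&(c[:,:,2]>2.2*c[:,:,0]); ys,xs=np.nonzero(m); return np.c_[xs+x0,ys+y0]
w=red(im,(250,140,330,215)); q=red(a,(215,170,260,215))
print(len(w),w.min(0),w.max(0),len(q),q.min(0) if len(q) else '',q.max(0) if len(q) else '')
for k in sorted(set(w[:,1])): r=w[w[:,1]==k]; print('row',k,r[:,0].min(),r[:,0].max(),len(r))
piv=np.array([b[0],b[1],.054])
print('bend px',proj('wrist',b,T),'tip',proj('wrist',(T@[.0005,-.016,.357,1])[:3],T))
for an in(-40,-30,-20,-10,0,10,20): print(an,proj('wrist',T[:3,:3]@[0,.032*np.sin(np.radians(an))-.007,0]+b*[1,1,0]+[0,0,.054+.032*np.cos(np.radians(an))],T).round(1))
y=cv2.resize(im[130:230,235:335],(600,600),interpolation=3); cv2.imwrite('pics/c9.png',y)
E
```

```text
bend [ 0.44550408 -0.30202109  0.06310224] [-0.11695635  0.03786975 -1.6360557 ] 17.45
116 [269 185] [299 199] 0  
row 185 271 271 1
row 187 270 270 1
row 188 269 272 4
row 189 269 274 6
row 190 269 277 9
row 191 271 279 9
row 192 273 285 13
row 193 277 286 10
row 194 280 297 12
row 195 283 295 13
row 196 284 298 15
row 197 289 298 10
row 198 292 299 8
row 199 295 299 5
bend px [[284.34708031 196.30584692]] tip [[284.37259049 185.16136368]]
-40 [[284.4 173. ]]
-30 [[284.4 177.8]]
-20 [[284.4 183. ]]
-10 [[284.4 188.5]]
0 [[284.4 193.9]]
10 [[284.4 199.2]]
20 [[284.4 204. ]]
```

The loop bar stands nearly upright mid-J, with its row at about 193.6 against a predicted 193.9 for 0°. The hook is low enough to pass its tip under the bar, so I'll back it out on the shaft side.

>>> jog_arm --deltas '[[[0,0.008,0,0,0,0,10],[0,0.018,0,0,0,0,10],[0,0.03,0,0,0,0,10],[0,0.042,0,0,0,0,10],[0,0.052,0,0,0,0,10],[0,0.052,0,0,0,0,10]]]'

```text
clock: 18.3
tcp_pos: [0.4737, -0.2946, 0.4303]
eef_rot: [-1.892, -2.507, 0.002]
wrist_force: [-0.7, -0.7, -1.6]
opening: 0.018
```

```bash
python3 - <<'E'
from h import *
s=manip.state(); T=T_tool(s); b=T[:3,:3]@HB+T[:3,3]; print('bend',b,s['wrist_force'],s['clock'])
im,_=snap('wrist','w10'); c=im[120:215,240:340].astype(int); m=(c[:,:,2]>90)&(c[:,:,2]>2.2*c[:,:,1])&(c[:,:,2]>2.2*c[:,:,0]); ys,xs=np.nonzero(m)
print(len(xs),xs.min()+240,xs.max()+240,ys.min()+120,ys.max()+120)
print('tip px',proj('wrist',(T@[.0005,-.016,.357,1])[:3],T),'old bar px',proj('wrist',onz('wrist',(284,193.6),.086,np.block([[T[:3,:3],(T[:3,3]-T[:3,1]*.026)[:,None]],[0,0,0,1]])),T))
E
```

```text
bend [ 0.47117764 -0.29484497  0.06332684] [-0.68611406 -0.68286598 -1.62204992] 18.3
118 269 299 161 174
tip px [[284.37237124 185.16120492]] old bar px [[284.00710159 168.1608445 ]]
```

```bash
python3 - <<'E'
from h import *
G=R.from_rotvec([-2.297,-2.143,-.001]).as_matrix(); T=T_tool()
goal(T[:3,3]+[0,0,.16],T[:3,:3])
for p in((.44,-.15,.58),(.38,.05,.57),(.3603,.3244,.5204)): goal(p,G)
E
```

```text
delta [-0.0, -0.0005, -0.32, 0.0, 0.0, 0.0]
delta [0.2969, 0.0147, -0.2993, -0.0006, 0.0002, 0.1103]
delta [0.7144, 0.0088, -0.2793, -0.0006, 0.0002, 0.1103]
delta [1.2531, 0.1213, -0.1803, -0.0006, 0.0002, 0.1103]
```

>>> jog_arm --deltas '[[[0,0,-0.06,0,0,0,10],[0,0,-0.14,0,0,0,10],[0,0,-0.24,0,0,0,10],[0,0,-0.31,0,0,0,10],[0.08,0,-0.31,0,0,0.03,10],[0.18,0.01,-0.3,0,0,0.06,10],[0.28,0.01,-0.3,0,0,0.09,10],[0.4,0.01,-0.29,0,0,0.11,10],[0.52,0.01,-0.28,0,0,0.11,10],[0.63,0.01,-0.28,0,0,0.11,10],[0.71,0.01,-0.28,0,0,0.11,10],[0.714,0.009,-0.28,0,0,0.11,10]]]'

```text
clock: 19.85
tcp_pos: [0.3791, 0.0518, 0.5705]
eef_rot: [-2.291, -2.15, 0.001]
wrist_force: [-0.4, -0.4, -0.9]
opening: 0.0178
```

```bash
python3 - <<'E'
from h import *
s=manip.state(); print(s['tcp_pos'],s['wrist_force'])
G=R.from_rotvec([-2.297,-2.143,-.001]).as_matrix()
for p in((.3603,.3244,.5204),(.3603,.3244,.401)): goal(p,G)
E
```

```text
[0.3791312  0.05178038 0.57050727] [-0.38525421 -0.42838057 -0.85888671]
delta [0.5418, -0.0721, 0.1001, -0.0003, 0.0003, 0.0018]
delta [0.5418, -0.072, 0.3389, -0.0003, 0.0003, 0.0018]
```

>>> jog_arm --deltas '[[[0.08,-0.01,0.0,0,0,0.002,10],[0.2,-0.03,0.02,0,0,0.002,10],[0.31,-0.05,0.05,0,0,0.002,10],[0.42,-0.07,0.08,0,0,0.002,10],[0.5,-0.072,0.1,0,0,0.002,10],[0.54,-0.072,0.14,0,0,0.002,10],[0.542,-0.072,0.2,0,0,0.002,10],[0.542,-0.072,0.27,0,0,0.002,10],[0.542,-0.072,0.32,0,0,0.002,10],[0.542,-0.072,0.337,0,0,0.002,10],[0.542,-0.072,0.337,0,0,0.002,10],[0.542,-0.072,0.337,0,0,0.002,10]]]'

```text
clock: 21.35
tcp_pos: [0.3631, 0.3226, 0.403]
eef_rot: [-2.303, -2.136, -0.002]
wrist_force: [-0.0, 0.0, -0.5]
opening: 0.0177
```

```bash
python3 - <<'E'
from h import *
s=manip.state(); print(s['tcp_pos'],s['wrist_force'])
G=R.from_rotvec([-2.297,-2.143,-.001]).as_matrix()
for p in((.4609,.3173,.401),(.4609,.3173,.391)): goal(p,G)
im,T=snap('wrist','w11')
# fork slot centre-line from bright fork pixels
g=cv2.cvtColor(im,cv2.COLOR_BGR2HSV); m=cv2.inRange(g,(0,0,140),(179,45,255)); 
u=proj('wrist',[[.44,.318,.175]],T)[0]; print('slot expected',u)
for v in range(int(u[1])-8,int(u[1])+60,8):
    if v<420: print(v,np.nonzero(np.diff(m[v,230:350].astype(int)))[0]+231, onz('wrist',(283,v),.175,T)[0].round(3))
E
```

```text
[0.36309434 0.32259324 0.40296284] [-0.03845317  0.04601408 -0.46205571]
delta [0.0042, 0.1959, 0.004, 0.0001, -0.0001, -0.0019]
delta [0.0042, 0.1958, 0.024, 0.0001, -0.0001, -0.0019]
slot expected [285.81727028 336.6993827 ]
328 [] 0.432
336 [] 0.439
344 [] 0.446
352 [255 279 299 318] 0.453
360 [256 279 299 319] 0.461
368 [256 279 298 319] 0.468
376 [256 276 277 279 298 321] 0.475
384 [257 279 298 321] 0.483
392 [] 0.491
```

```bash
python3 - <<'E'
from h import *
T=T_tool(); P=[onz('wrist',(u+.0,v),.175,T) for u,v in((288.5,352),(288.5,368),(288,384))]; print(np.round(P,4).tolist())
for p in P: print('tool frame',(T[:3,:3].T@(p-T[:3,3])).round(4))
im=cv2.imread('pics/w11.png'); cv2.imwrite('pics/c11.png',cv2.resize(im[250:420,180:390],(800,648),interpolation=3)[:600])
E
```

```text
[[0.4535, 0.3192, 0.175], [0.4681, 0.3181, 0.175], [0.4832, 0.3167, 0.175]]
tool frame [0.003  0.0904 0.228 ]
tool frame [0.0031 0.1051 0.2281]
tool frame [0.0028 0.1203 0.2281]
```

View pics/c11.png

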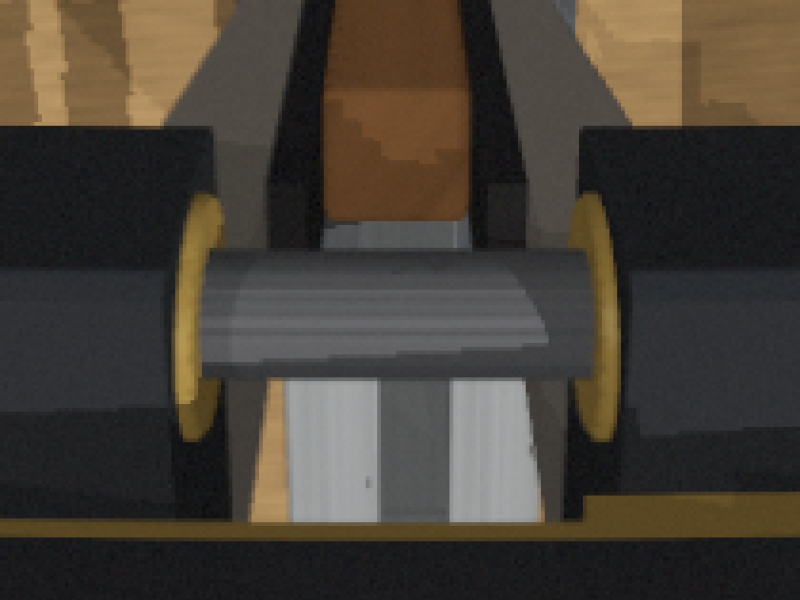

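The slot, the dark strip at crop (415,450), runs straight ahead about 2.5 mm to the tool's +x. I'll go in along it.

>>> jog_arm --deltas '[[[0.005,0.0,0,0,0,0,10],[0.005,0.03,0,0,0,0,10],[0.005,0.07,0,0,0,0,10],[0.005,0.11,0,0,0,0,10],[0.005,0.15,0,0,0,0,10],[0.005,0.18,0,0,0,0,10],[0.005,0.196,0,0,0,0,10],[0.005,0.196,0,0,0,0,10],[0.005,0.196,0.008,0,0,0,10],[0.005,0.196,0.014,0,0,0,10],[0.005,0.196,0.018,0,0,0,10],[0.005,0.196,0.018,0,0,0,10]]]'

```text
clock: 22.9
tcp_pos: [0.4602, 0.3178, 0.3926]
eef_rot: [-2.302, -2.137, 0.002]
wrist_force: [0.0, -0.0, -1.4]
opening: 0.0179
```

>>> jog_arm --deltas '[[[0,0,0.002,0,0,0,10],[0,0,0.003,0,0,0,10],[0,0,0.003,0,0,0,10]]]'

```text
clock: 23.28
tcp_pos: [0.4605, 0.3178, 0.392]
eef_rot: [-2.303, -2.137, 0.001]
wrist_force: [-1.8, -1.2, 5.0]
opening: 0.0178
```

It's seated, with +5 N of contact at the original height. I'll release it and retreat straight up.

>>> jog_arm --deltas '[[[0,0,-0.001,0,0,0,24],[0,0,-0.001,0,0,0,50],[0,0,-0.001,0,0,0,50],[0,0,-0.001,0,0,0,50],[0,0,-0.03,0,0,0,50],[0,0,-0.08,0,0,0,50],[0,0,-0.15,0,0,0,50],[0,-0.06,-0.22,0,0,0,50],[0,-0.06,-0.22,0,0,0,50]]]'

```text
clock: 24.4
tcp_pos: [0.4294, 0.3209, 0.5054]
eef_rot: [-2.3, -2.139, -0.009]
wrist_force: [-0.0, 0.3, -0.8]
opening: 0.0501
```

```bash
python3 - <<'E'
from h import *
s=manip.state(); print(s['tcp_pos'],s['clock'],s['opening'])
a,_=snap('scene','s12'); b,_=snap('top','t12'); w,T=snap('wrist','w12')
o=np.zeros((600,800,3),np.uint8)
o[:300,:400]=cv2.resize(a[165:265,190:323],(400,300),interpolation=3); o[:300,400:]=cv2.resize(w[150:300,180:380],(400,300),interpolation=3)
o[300:,:400]=cv2.resize(a[200:335,370:550],(400,300),interpolation=3); o[300:,400:]=cv2.resize(b[60:360],(400,300))
cv2.imwrite('pics/c12.png',o)
# hook handle check
h=cv2.cvtColor(w,cv2.COLOR_BGR2HSV); m=cv2.inRange(h,(5,120,60),(20,255,200))[190:290,255:315]; ys,xs=np.nonzero(m)
c=max(cv2.findContours(m,0,2)[0],key=cv2.contourArea); x,y,ww,hh=cv2.boundingRect(c); print('handle box',x+255,y+190,ww,hh)
print('expect handle top',proj('wrist',[[.4597,.3188,.24],[.4597,.3188,.18]],T).round(1).tolist())
# canister: blue band + disc + bystanders unchanged
h=cv2.cvtColor(a,cv2.COLOR_BGR2HSV); m=cv2.inRange(h[150:280,190:300],(100,100,40),(125,255,255)); ys,xs=np.nonzero(m); print('band',xs.min()+190,xs.max()+190,ys.min()+150,ys.max()+150)
hb=cv2.cvtColor(b,cv2.COLOR_BGR2HSV); m=cv2.inRange(hb[205:265,305:365],(12,120,90),(30,255,255))[10:50,10:50]; ys,xs=np.nonzero(m); p=(xs.mean()+315,ys.mean()+215); print('brass lid px',p,len(xs),'world',onz('top',p,.052).round(3))
a0=cv2.imread('pics/s0.png')
for n,(x0,y0,x1,y1) in dict(ink=(350,315,385,360),cap=(330,238,355,258),jar=(180,232,220,280),pot=(418,350,458,392)).items(): print(n,np.abs(a[y0:y1,x0:x1].astype(int)-a0[y0:y1,x0:x1]).mean().round(2))
E
```

```text
[0.42940122 0.32094261 0.50535655] 24.4 0.05008657810860125
handle box 274 229 21 40
expect handle top [[285.8, 259.4], [285.4, 235.9]]
band 235 246 214 216
brass lid px (np.float64(336.7837837837838), np.float64(235.61261261261262)) 555 world [ 0.438 -0.309  0.052]
ink 2.28
cap 19.3
jar 2.44
pot 4.94
```

```bash
python3 - <<'E'
from h import *
for n in('t0','t12'):
    b=cv2.imread(f'pics/{n}.png'); m=(b[225:258,215:252].max(2)<45).astype(np.uint8); c=max(cv2.findContours(m,0,2)[0],key=cv2.contourArea); print(n,'cap',np.add(cv2.minEnclosingCircle(c)[0],(215,225)).round(1),cv2.contourArea(c))
for n in('s0','s12'):
    b=cv2.imread(f'pics/{n}.png'); m=(b[232:262,325:362].max(2)<45).astype(np.uint8); c=max(cv2.findContours(m,0,2)[0],key=cv2.contourArea); print(n,'cap',cv2.boundingRect(c))
    h=cv2.cvtColor(b,cv2.COLOR_BGR2HSV); m=cv2.inRange(h[215:262,435:480],(5,110,40),(20,255,200)); ys,xs=np.nonzero(m); print('handle scene',cv2.boundingRect(max(cv2.findContours(m,0,2)[0],key=cv2.contourArea)))
b=cv2.imread('pics/t12.png'); h=cv2.cvtColor(b,cv2.COLOR_BGR2HSV)
m=cv2.inRange(h[215:255,315:356],(12,120,90),(30,255,255)); c=max(cv2.findContours(m,0,2)[0],key=cv2.contourArea); print('lid ellipse',cv2.fitEllipse(cv2.convexHull(c)))
E
```

```text
t0 cap [230.  239.5] 9.0
t12 cap [232.5 242.4] 132.5
s0 cap (10, 10, 15, 13)
handle scene (0, 0, 45, 32)
s12 cap (10, 10, 16, 14)
handle scene (15, 5, 17, 26)
lid ellipse ((24.377681732177734, 24.772531509399414), (42.2537727355957, 59.2136116027832), 40.9163818359375)
```

```bash
python3 -c "
from h import *
print(manip.sign_off())"
```

```text
the job is handed in; nothing more can be done
None
```

The canister is out of the tube and standing on the smaller white disc. The hook is unhooked and back on its rack, and I signed off at about 24.5 s of the 72 s.

**How it went:**
- I took the hook from its rack and lowered it beside the loop, which leaned about 25° to the lower wall. I slid the J under the bar with no contact force above the noise.
- I drew the canister up the tube and swung the hook upright once the bend had passed the mouth.
- I lowered the canister until its weight came off the hook, backed the hook out under the bar, and hung it back on the fork.
- The fingers never touched the canister.

**Last checks:**
- **Canister:** the lid measures about 12 mm from the disc centre, so it lies wholly on the disc. The blue band hasn't moved since it was set down.
- **Hook:** it seated with 5 N of contact at its original height. After I let go, the handle was where I expected it.
- **Bystanders:** the ink bottle, water jar and paint pot look unchanged in the scene picture. The jar cap's patch did differ, but its outline is within a pixel of the original, so I put that down to a changed shadow.

**Checks that failed or were weak:**
- The viewer refused my last picture because the 12-picture limit was reached, so the final state was checked only by numbers.
- My last ellipse fit of the lid gave no usable result, and neither did the starting-picture references for the jar cap (top view) and the hook handle (scene view).

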